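# Put the tea caddies back on their mats

## Robot

A 7-joint arm with a two-finger parallel gripper is mounted at the origin on the work surface. World frame = base frame: x ahead of the robot, y to its left, z up, the work surface at z = 0. Lengths are in m, angles in rad, forces in N, time in s.
With the tool pointing down it reaches from about 0.4 to 0.875 m from the base axis. Payload 6.5 kg.
Tool frame: the origin (TCP) lies midway between the tips of the shut fingers; the grasp point (between the pads) lies 19 mm behind it (robot.grip_depth is the distance from the TCP to the grasp point, in m); z points along the fingers, y is the line along which they close (so a half turn about z gives the same grasp; the last joint's range is limited). The gripper opens to 85 mm and grips with 20 to 120 N. Pads are 22 mm wide; open, the fingers measure 114 mm over their backs; the gripper's body (76 mm by 85 mm) begins 54 mm behind the grasp point. The pads swing forward as they close: fully open they stand 13 mm farther back than shut.
Start: joints at [-1.383, 0.536, -0.004, 1.538, 0.003, 1.067, -0.071], TCP at [0.163, 0.629, 0.231] pointing down, gripper open.
Joint ranges: [-2.7, 2.7], [-0.37, 2.16], [-1.27, 1.26], [0.24, 2.4], [-1.31, 4.45], [0.19, 1.91], [-2.76, 2.76]. Speed limits (rad/s): [2.39, 2.39, 3.14, 3.14, 3.14, 3.14, 3.14].

## Interface

Orientations are given as a rotation vector (axis times angle).
In Python, from cell import robot gives the robot as it stands.
- The arm moves only by the tool drive_tool, never from a script. Its argument "commands" is text: rows parted by semicolons, each of 7 numbers parted by spaces: the shift along the world's x, y, z in m, then the turn, a rotation vector about the world's x, y, z in rad, then the opening, from 0 (shut) to 1 (fully open). A call has 1 to 10 rows; each row shifts and turns the commanded pose from where the row before left it; what a row does not reach is not made up. A row lasts 1/10 s, in which the tool goes at most 50 mm and 8.59 degrees, less where a joint would pass 70% of its speed; a pose out of reach is approached as far as the arm can. A call with a gripper value outside its range is refused whole. The fingers move at their own pace and stop on an object; the grip force is fixed at half the most. Time passes only in rows, so rows that do not move let the fingers close. It gives the time, the measured TCP pose, the force, the opening and the grip force at its end, in the units of the state.
- robot.read_state(): the state, without advancing time (a new reading comes with each control period).
- robot.read_camera(name): name is "side" or "top"; returns the picture (480x640x3 uint8, red, green, blue); there is no depth.
- robot.get_calibration(name): a dict with "fx", "fy", "cx", "cy" (pixels), "R" (3x3) and "t" (3): a world point X has camera coordinates R X + t. Camera axes: x right, y down, z forward; pixel columns grow to the right and rows downward; lengths in m; the calibration is good to about 2 mm. A picture is of the moment at which its call begins. get_calibration takes no time and is no camera call.
- robot.finish_job(): hands the job in; it is judged then, once.
Trained networks look in the newest picture that a camera, given by its name, has taken for a name from the list of things; names that differ only in an ending like _2 or _b are one class to them, and where a whole thing is asked for, a point or a joint stands for the part that bears it (a point fixed in the world has none). Each returns a list of dicts, best first, with "conf" (0 to 1); they miss things now and then, are a little off and sometimes report something else, mostly with a low value. They report only what shows in the picture. A call takes as long as a camera call.
- robot.cut_out(camera, target): "mask" (480x640 bool, what is visible of it) and "position" ([column, row] in pixels, amid what is visible of it).
- robot.pinpoint(camera, target): "position" ([column, row] in pixels: a listed point, or the origin of a listed thing).
The state is a dict: "clock": time; "joint_pos": joint angles; "dq": joint speeds; "joint_torque": joint torques, N m; "position": TCP position; "orientation": TCP orientation; "contact_force": force on the tool from outside, world axes, zero at the start; "ft_torque": the same for the moment, N m; "width": finger opening in m; "finger_force": force on a finger pad.
Only numpy, scipy, OpenCV 4.12 (cv2) and the standard library are available. Lean on these libraries where they do the work, as an engineer would, in place of code of your own. Each camera call takes 0.05 s, during which the arm holds its last target. There are 200 camera calls.

## Task

Put the aluminium tea caddies back in their places: the tall round one in the middle of the round mat, the square one in the middle of the square mat and the oblong one in the middle of the oblong mat, the square and oblong ones lined up with their mats, and the little round tin on top of the square caddy, centred on its cap. Do not tip any of them over, and leave the white ceramic jar and the corked glass jar where they stand.

Things in the scene. Friction and masses are not known exactly. Their poses are not given: they have to be found in the camera images.
- caddy_round: tall round tea caddy, bare aluminium, closed: cylinder 64 mm across and 100 mm high, with a flat round twist cap 54 mm across and 15 mm high on top (115 mm in all; the cap never comes off). Loose, stands upright, 0.15 to 0.4 kg. Origin: centre of its underside; z up.
- caddy_square: square tea caddy, bare aluminium, closed: 60 x 60 mm in plan and 80 mm high, with a flat round twist cap 52 mm across and 15 mm high in the middle of its top (95 mm in all; the cap never comes off). Loose, upright, 0.15 to 0.4 kg. Origin: centre of its underside; x and y along its sides, z up.
- caddy_oblong: oblong tea caddy, bare aluminium, closed: 90 mm long (its x) by 48 mm wide (its y) and 65 mm high, with a flat round twist cap 40 mm across and 13 mm high in the middle of its top (78 mm in all; the cap never comes off). Loose, upright, 0.15 to 0.35 kg. Origin: centre of its underside; z up.
- tin_small: little round tea tin, bare aluminium, closed: cylinder 46 mm across and 40 mm high with a round twist cap 40 mm across and 12 mm high (52 mm in all; the cap never comes off). Loose, upright, about 0.1 kg. Origin: centre of its underside; z up.
- mat_round: round flat dark wooden mat, 110 mm across, 6 mm thick, fixed to the console. Origin: centre of its underside, on the console top (z = 0); z up.
- mat_square: square flat dark wooden mat, 105 x 105 mm, 6 mm thick, fixed. Origin: centre of its underside; x and y along its sides.
- mat_oblong: oblong flat dark wooden mat, 130 mm long (its x) by 85 mm wide (its y), 6 mm thick, fixed. Origin: centre of its underside.
- ceramic_jar: white ceramic jar with a lid and round knob, 76 mm across, 89 mm high in all, loose; leave alone. Origin: centre of its underside.
- glass_jar: glass jar with a cork stopper and brown contents, 66 mm across, 86 mm high in all, loose; leave alone. Origin: centre of its underside.

How it is judged:
By the outcome, as a careful person would: the job done as asked, in the order asked, and still so for the second after the job is handed in, with the robot touching nothing.
It also fails if it takes over 120 s, if anything falls off the work surface, if the arm or the gripper's body presses on something with over 40 N, if the wrist force passes 120 N, or if a joint passes its speed limit or range.

## Working session

There is one attempt and no reset: what is moved stays moved. The work goes in short steps, Python scripts to look and compute and a tool call to move; the robot and the scene stay as the last step left them, time stands still between calls to the robot, and variables do not carry over. Pictures are saved under pics/ and viewed, at most 14 in all, crops included, and the job is handed in when it is done.

Besides the shell and the picture viewer there is one more tool, called after ">>>" as a command line: name --argument value ..., lists and objects as JSON in quotes. drive_tool: Moves the arm, as the interface text tells. Its arguments: {"type":"object","properties":{"commands":{"type":"string"}},"required":["commands"]}

```bash
mkdir -p pics; cat > h.py <<'E'
import numpy as np, cv2
from cell import robot
def ray(cam,uv,z):
    c=robot.get_calibration(cam);R=np.array(c["R"]);t=np.array(c["t"])
    d=R.T@np.array([(uv[0]-c["cx"])/c["fx"],(uv[1]-c["cy"])/c["fy"],1]);o=-R.T@t
    return o+d*(z-o[2])/d[2]
def proj(cam,X):
    c=robot.get_calibration(cam);p=np.array(c["R"])@np.array(X)+np.array(c["t"])
    return np.array([c["fx"]*p[0]/p[2]+c["cx"],c["fy"]*p[1]/p[2]+c["cy"]])
def snap(cam,name):
    im=robot.read_camera(cam);cv2.imwrite("pics/"+name,im[:,:,::-1]);return im
E
python3 - <<'E'
from h import *
for cam in("top","side"):
    snap(cam,cam+"0.png");c=robot.get_calibration(cam);print(cam,-np.array(c["R"]).T@np.array(c["t"]),c["fx"],np.round(c["R"],2).tolist())
    for n in["caddy_round","caddy_square","caddy_oblong","tin_small","mat_round","mat_square","mat_oblong","ceramic_jar","glass_jar"]:
        for d in robot.pinpoint(cam,n)[:2]:
            print(n,np.round(d["position"]),round(d["conf"],2),ray(cam,d["position"],0).round(3))
print(robot.read_state())
E
```

```text
top [0.36750013 0.01015134 1.21814099] 552.7628609623955 [[0.02, -1.0, -0.0], [-0.99, -0.02, -0.14], [0.14, 0.01, -0.99]]
caddy_round [140. 244.] 0.66 [0.509 0.436 0.   ]
caddy_square [535. 250.] 0.94 [ 0.515 -0.441  0.   ]
caddy_oblong [233. 195.] 0.81 [0.624 0.234 0.   ]
caddy_oblong [370. 270.] 0.5 [ 0.464 -0.076  0.   ]
tin_small [293. 261.] 0.64 [0.479 0.096 0.   ]
mat_round [342. 177.] 0.81 [ 0.671 -0.009  0.   ]
mat_oblong [371. 270.] 0.95 [ 0.464 -0.078  0.   ]
mat_oblong [432. 196.] 0.4 [ 0.632 -0.211  0.   ]
ceramic_jar [435. 196.] 0.73 [ 0.632 -0.219  0.   ]
ceramic_jar [342. 177.] 0.49 [ 0.672 -0.01   0.   ]
glass_jar [475. 316.] 0.66 [ 0.368 -0.305  0.   ]
glass_jar [534. 249.] 0.24 [ 0.517 -0.438  0.   ]
side [ 0.44954011 -0.85986565  0.56279753] 488.05634624121086 [[0.99, -0.1, -0.02], [-0.07, -0.53, -0.84], [0.08, 0.84, -0.54]]
caddy_round [303. 162.] 0.96 [0.513 0.44  0.   ]
caddy_square [350. 424.] 0.63 [ 0.517 -0.443  0.   ]
caddy_oblong [357. 192.] 0.84 [0.636 0.234 0.   ]
tin_small [300. 225.] 0.81 [0.482 0.092 0.   ]
mat_round [392. 246.] 0.67 [ 0.669 -0.021  0.
[... 309 characters left out ...]
ock': 1.0, 'joint_pos': array([-1.38322683,  0.53640645, -0.00439391,  1.53788845,  0.0026043 ,
        1.0672996 , -0.07118854]), 'dq': array([ 0.00081494, -0.00022401, -0.0014203 ,  0.00098807, -0.00291187,
        0.00071547,  0.00193619]), 'joint_torque': array([ 3.37416186e-04, -5.83343160e+01,  1.04763977e+00, -2.59449023e+01,
        1.24709378e-02,  1.80268336e-03, -5.17288186e-06]), 'position': array([0.16318928, 0.62917976, 0.23129028]), 'orientation': array([3.97477115e-01, 3.11631058e+00, 2.80929871e-06]), 'contact_force': array([-0.55337201,  0.37039166,  0.54455312]), 'ft_torque': array([ 0.01383652, -0.01299914,  0.00784158]), 'finger_force': 0.0, 'width': 0.08541355433191061}
```

View pics/top0.png

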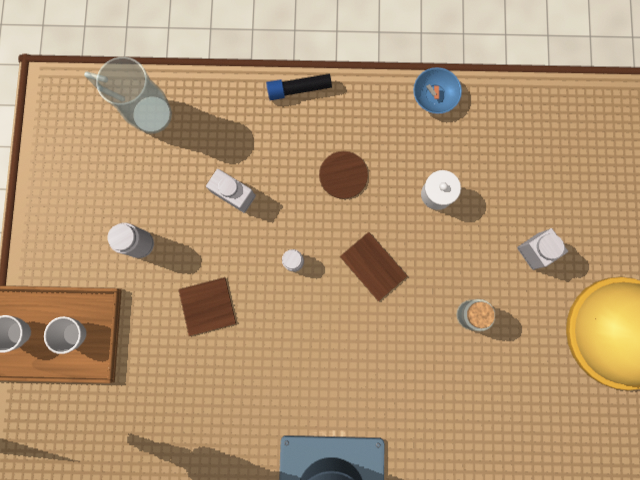

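View pics/side0.png

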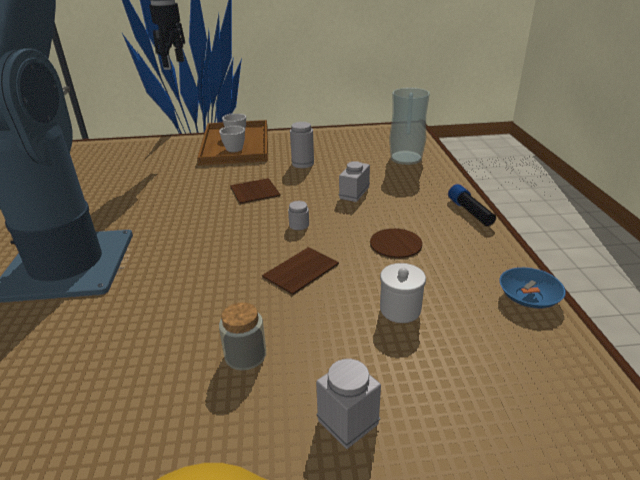

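The top view shows the round caddy at about (125,240), the oblong one at (230,190), the tin at (292,260) and the square one at (543,248). The mats are at (344,175) round, (374,266) oblong and (208,306) square. The side view agrees. Next I fit silhouettes for exact poses.

```bash
cat > fit.py <<'E'
from h import *
from scipy.optimize import minimize
def box(a,b,z0,z1): return [(x*a/2,y*b/2,z) for x in(-1,1) for y in(-1,1) for z in(z0,z1)]
def cyl(d,z0,z1): return [(d/2*np.cos(t),d/2*np.sin(t),z) for t in np.linspace(0,2*np.pi,40) for z in(z0,z1)]
M={"caddy_round":[cyl(.064,0,.1),cyl(.054,.1,.115)],"caddy_square":[box(.06,.06,0,.08),cyl(.052,.08,.095)],
"caddy_oblong":[box(.09,.048,0,.065),cyl(.04,.065,.078)],"tin_small":[cyl(.046,0,.04),cyl(.04,.04,.052)],
"mat_round":[cyl(.11,0,.006)],"mat_square":[box(.105,.105,0,.006)],"mat_oblong":[box(.13,.085,0,.006)],
"ceramic_jar":[cyl(.076,0,.07)],"glass_jar":[cyl(.066,0,.07)]}
S=4
def render(cam,n,p,z0):
    m=np.zeros((480*S,640*S),np.uint8);c,s=np.cos(p[2]),np.sin(p[2])
    for part in M[n]:
        P=np.array([proj(cam,(p[0]+c*x-s*y,p[1]+s*x+c*y,z0+z)) for x,y,z in part])
        h=cv2.convexHull(((P+.5)*S).astype(np.float32))
        cv2.fillPoly(m,[np.round((h-.5)*16).astype(np.int32)],1,shift=4)
    return m>0
def fit(n,masks,guess,z0=0.,yaws=None):
    """masks: {cam:mask}; yaw searched from several starts"""
    big={k:cv2.resize(v.astype(np.uint8),None,fx=S,fy=S,interpolation=cv2.INTER_NEAREST)>0 for k,v in masks.items()}
    rnd=n in("caddy_round","tin_small","mat_round","ceramic_jar","glass_jar")
    def cost(q):
        p=[q[0],q[1],q[2]*10 if not rnd else 0];t=0
        for k,b in big.items():
            r=render(k,n,p,z0);t+=1-(r&b).sum()/max((r|b).sum(),1)
        return t/len(big)
    ys=[0] if rnd else (yaws if yaws is not None else np.radians([0,30,60] if "square" in n else [0,45,90,135]))
    best=None
    for y in ys:
        x0=np.array([guess[0],guess[1],y/10]);d=.008
        sx=np.array([x0,x0+[d,0,0],x0+[0,d,0],x0+[0,0,.03]])
        r=minimize(cost,x0,method="Nelder-Mead",options=dict(initial_simplex=sx,maxfev=110,xatol=1e-4,fatol=1e-4))
        if best is None or r.fun<best.fun: best=r
    return best.x[0],best.x[1],np.degrees(best.x[2]*10),1-best.fun
def look(names,guess,z0={},cams=("top","side"),yaws={}):
    for c in cams: robot.read_camera(c)
    for n in names:
        ms={}
        for c in cams:
            for d in robot.cut_out(c,n):
                z=z0.get(n,0)
                if np.linalg.norm(ray(c,d["position"],z+.03)[:2]-guess[n])<.07: ms[c]=d["mask"];break
        for s in [[c] for c in ms]+([list(ms)] if len(ms)>1 else []):
            r=fit(n,{c:ms[c] for c in s},guess[n],z0.get(n,0),yaws.get(n))
            print(n,s,np.round(r[:2],4),"yaw %.1f iou %.3f"%r[2:],flush=True)
E
cat > a.py <<'E'
from fit import *
g={"caddy_round":(.511,.438),"caddy_square":(.516,-.442),"caddy_oblong":(.63,.234),"tin_small":(.48,.094),"mat_round":(.67,-.015),
"mat_square":(.387,.293),"mat_oblong":(.466,-.078),"ceramic_jar":(.633,-.22),"glass_jar":(.372,-.3)}
look(list(g),g)
E
time python3 a.py
```

```text
Traceback (most recent call last):
  File "a.py", line 4, in <module>
    look(list(g),g)
    ~~~~^^^^^^^^^^^
  File "fit.py", line 43, in look
    r=fit(n,{c:ms[c] for c in s},guess[n],z0.get(n,0),yaws.get(n))
  File "fit.py", line 31, in fit
    r=minimize(cost,x0,method="Nelder-Mead",options=dict(initial_simplex=sx,maxfev=110,xatol=1e-4,fatol=1e-4))
  File "fit.py", line 24, in cost
    r=render(k,n,p,z0);t+=1-(r&b).sum()/max((r|b).sum(),1)
  File "fit.py", line 13, in render
    P=np.array([proj(cam,(p[0]+c*x-s*y,p[1]+s*x+c*y,z0+z)) for x,y,z in part])
                ~~~~^^^^^^^^^^^^^^^^^^^^^^^^^^^^^^^^^^^^^^
  File "h.py", line 8, in proj
    c=robot.get_calibration(cam);p=np.array(c["R"])@np.array(X)+np.array(c["t"])
ValueError: time passes only in moves, steps and waits

real	0m5.668s
user	0m2.836s
sys	0m0.303s
```

```bash
python3 - <<'E'
s=open('h.py').read().replace("def ray","CAL={k:robot.get_calibration(k) for k in('top','side')}\ndef ray",1).replace("c=robot.get_calibration(cam)","c=CAL[cam]")
s=s.replace('@np.array(X)+np.array(c["t"])','@np.array(X).T+(np.array(c["t"]) if np.ndim(X)==1 else np.array(c["t"])[:,None])').replace('+c["cy"]])\ndef snap','+c["cy"]]).T\ndef snap')
open('h.py','w').write(s)
f=open('fit.py').read().replace("P=np.array([proj(cam,(p[0]+c*x-s*y,p[1]+s*x+c*y,z0+z)) for x,y,z in part])","P=proj(cam,np.array(part)@np.array([[c,s,0],[-s,c,0],[0,0,1]])+[p[0],p[1],z0])")
open('fit.py','w').write(f)
E
time python3 a.py; python3 -c "
from h import *;print(robot.read_state()['clock'])"
```

```text
caddy_round ['top'] [0.5115 0.4374] yaw 2.5 iou 0.954
caddy_square ['top'] [ 0.5135 -0.4378] yaw 33.7 iou 0.955
caddy_square ['side'] [ 0.5136 -0.4399] yaw 29.6 iou 0.940
caddy_square ['top', 'side'] [ 0.5141 -0.4388] yaw 33.0 iou 0.945
caddy_oblong ['top'] [0.6287 0.2335] yaw 58.3 iou 0.959
caddy_oblong ['side'] [0.627  0.2278] yaw 61.5 iou 0.951
caddy_oblong ['top', 'side'] [0.6285 0.233 ] yaw 60.2 iou 0.943
tin_small ['top'] [0.4802 0.0952] yaw -3.4 iou 0.925
tin_small ['side'] [0.4788 0.0914] yaw 9.1 iou 0.940
tin_small ['top', 'side'] [0.4796 0.0944] yaw 3.5 iou 0.920
mat_round ['top'] [ 0.6779 -0.0112] yaw -12.4 iou 0.961
mat_round ['side'] [ 0.6776 -0.0156] yaw -13.6 iou 0.940
mat_round ['top', 'side'] [ 0.6774 -0.0124] yaw -7.8 iou 0.932
mat_square ['top'] [0.3772 0.2804] yaw 16.2 iou 0.965
mat_oblong ['top'] [ 0.4733 -0.0813] yaw 42.0 iou 0.975
mat_oblong ['side'] [ 0.4729 -0.0842] yaw 41.1 iou 0.939
mat_oblong ['top', 'side'] [ 0.473  -0.0823] yaw 41.6 iou 0.945
ceramic_jar ['top'] [ 0.6389 -0.2228] yaw 1.0 iou 0.952
ceramic_jar ['side'] [ 0.6383 -0.2179] yaw 0.6 iou 0.914
ceramic_jar ['top', 'side'] [ 0.6379 -0.2226] yaw -6.3 iou 0.924
glass_jar ['top'] [ 0.3718 -0.2951] yaw 1.3 iou 0.937
glass_jar ['side'] [ 0.3712 -0.2959] yaw -1.8 iou 0.934
glass_jar ['top', 'side'] [ 0.3714 -0.2954] yaw -3.0 iou 0.935
2.2
real	0m39.475s
user	0m30.580s
sys	0m6.343s
```

```bash
cat > b.py <<'E'
from fit import *
for cam in("top","side"):
    im=cv2.imread(f"pics/{cam}0.png").astype(int);B,G,R=im[...,0],im[...,1],im[...,2]
    dark=(R+G+B<225)&(R>B+15)
    for n,g,y in(("mat_round",(.677,-.012),0),("mat_square",(.377,.28),16),("mat_oblong",(.473,-.082),41.6)):
        near=cv2.dilate(render(cam,n,(*g,np.radians(y)),0).astype(np.uint8),np.ones((33,33)))[::4,::4]>0
        k,l,s,c=cv2.connectedComponentsWithStats((dark&near).astype(np.uint8));i=1+s[1:,4].argmax()
        m=l==i
        print(cam,n,np.round(fit(n,{cam:m},g,0,[np.radians(y)]),4),m.sum())
E
python3 b.py
```

```text
top mat_round [ 0.6768 -0.0129  9.2367  0.9403] 1752
top mat_square [ 0.3768  0.279  14.9872  0.9111] 2174
top mat_oblong [ 0.4724 -0.0834 41.1288  0.9203] 2121
side mat_round [ 0.6771 -0.0164  5.7923  0.962 ] 1275
side mat_square [ 0.3761  0.2736 16.1976  0.9578] 860
side mat_oblong [ 0.4719 -0.0864 41.8823  0.9631] 1891
```

>>> drive_tool --commands "0.035 -0.02 0 0 0 0 1; 0.035 -0.019 0 0 0 0 1; 0.035 -0.019 0 0 0 0 1; 0.035 -0.019 0 0 0 0 1; 0.035 -0.019 0 0 0 0 1; 0.035 -0.019 0 0 0 0 1; 0.035 -0.019 0 0 0 0 1; 0.035 -0.019 0 0 0 0 1; 0.035 -0.019 0 0 0 0 1; 0.033 -0.02 0 0 0 0 1"

```text
clock: 3.2
position: [0.5127, 0.4363, 0.2314]
orientation: [0.398, 3.116, 0.0]
contact_force: [-0.6, 1.1, -1.0]
width: 0.0855
finger_force: 0.0
```

>>> drive_tool --commands "-0.001 0.001 -0.04 0 0 0 1; 0 0 -0.04 0 0 0 1; 0 0 -0.04 0 0 0 1; 0 0 -0.03 0 0 0 1; 0 0 -0.018 0 0 0 1; 0 0 -0.01 0 0 0 1; 0 0 0 0 0 0 0; 0 0 0 0 0 0 0; 0 0 0 0 0 0 0; 0 0 0 0 0 0 0"

```text
clock: 4.2
position: [0.5109, 0.4388, 0.0546]
orientation: [0.397, 3.115, 0.003]
contact_force: [-0.7, -0.6, 1.7]
width: 0.063
finger_force: 65.8
```

>>> drive_tool --commands "0 0 0.02 0 0 0 0; 0 0 0.04 0 0 0 0; 0 0 0.04 0 0 0 0; 0 0 0.03 0 0 0 0; 0.006 -0.015 0 0 0 0 0; 0.011 -0.03 0 0 0 0 0; 0.011 -0.03 0 0 0 0 0; 0.011 -0.03 0 0 0 0 0; 0.011 -0.03 0 0 0 0 0; 0.011 -0.03 0 0 0 0 0"

```text
clock: 5.2
position: [0.571, 0.2707, 0.1823]
orientation: [-0.398, -3.115, 0.002]
contact_force: [0.9, 0.0, -2.5]
width: 0.0632
finger_force: 66.8
```

>>> drive_tool --commands "0.011 -0.03 0 0 0 0 0; 0.011 -0.03 0 0 0 0 0; 0.011 -0.03 0 0 0 0 0; 0.011 -0.03 0 0 0 0 0; 0.011 -0.03 0 0 0 0 0; 0.011 -0.03 0 0 0 0 0; 0.011 -0.03 0 0 0 0 0; 0.011 -0.03 0 0 0 0 0; 0.011 -0.03 0 0 0 0 0; 0.006 -0.015 0 0 0 0 0"

```text
clock: 6.2
position: [0.6759, -0.0169, 0.1824]
orientation: [-0.404, -3.115, 0.004]
contact_force: [0.8, -0.5, -2.7]
width: 0.0626
finger_force: 66.8
```

>>> drive_tool --commands "0.001 0.003 -0.02 0 0 0 0; 0 0 -0.03 0 0 0 0; 0 0 -0.03 0 0 0 0; 0 0 -0.02 0 0 0 0; 0 0 -0.01 0 0 0 0; 0 0 0 0 0 0 0"

```text
clock: 6.8
position: [0.6757, -0.0083, 0.0715]
orientation: [-0.396, -3.113, 0.0]
contact_force: [0.3, 0.1, -1.8]
width: 0.0629
finger_force: 66.7
```

```bash
cat > c.py <<'E'
import sys
from fit import *
G={"caddy_round":(.677,-.013),"caddy_square":(.377,.28),"caddy_oblong":(.473,-.082),"tin_small":(.377,.28),"mat_round":(.677,-.013),
"mat_square":(.377,.28),"mat_oblong":(.473,-.082)}
n,z=sys.argv[1],float(sys.argv[2]);Y={"caddy_square":[np.radians(15.9)],"caddy_oblong":[np.radians(41.6)]}
s=robot.read_state();print(s["position"].round(4),s["contact_force"].round(1))
look([n],G,{n:z},("top","side"),Y)
E
python3 c.py caddy_round 0.018
```

```text
[ 0.6757 -0.0083  0.0715] [ 0.3  0.1 -1.8]
caddy_round ['side'] [ 0.6771 -0.0099] yaw -4.2 iou 0.652
```

>>> drive_tool --commands "0.001 -0.004 -0.004 0 0 0 0; 0 0 -0.004 0 0 0 0; 0 0 -0.002 0 0 0 0; 0 0 0 0 0 0 0; 0 0 0 0 0 0 0"

```text
clock: 7.5
position: [0.6782, -0.0127, 0.0632]
orientation: [-0.397, -3.116, -0.0]
contact_force: [0.3, -0.0, -3.2]
width: 0.0627
finger_force: 66.7
```

>>> drive_tool --commands "-0.001 0 -0.002 0 0 0 0; 0 0 -0.001 0 0 0 0; 0 0 0 0 0 0 0; 0 0 0 0 0 0 0"

```text
clock: 7.9
position: [0.6773, -0.0128, 0.0606]
orientation: [0.398, 3.116, 0.0]
contact_force: [-1.8, 0.2, 1.7]
width: 0.0633
finger_force: 67.0
```

Touched down. I'll open, lift and look.

>>> drive_tool --commands "0 0 0 0 0 0 1; 0 0 0 0 0 0 1; 0 0 0 0 0 0 1; 0 0 0 0 0 0 1; 0 0 0.03 0 0 0 1; 0 0 0.04 0 0 0 1; 0 0 0.04 0 0 0 1; 0 0 0.04 0 0 0 1; -0.01 -0.04 0.02 0 0 -0.1 1; -0.01 -0.04 0 0 0 -0.1 1"

```text
clock: 8.9
position: [0.6597, -0.0925, 0.2346]
orientation: [0.706, 3.054, 0.003]
contact_force: [-0.7, -1.3, -0.5]
width: 0.0856
finger_force: 0.0
```

>>> drive_tool --commands "-0.01 -0.04 0 0 0 -0.1 1; -0.016 -0.04 0 0 0 -0.1 1; -0.016 -0.04 0 0 0 -0.1 1; -0.016 -0.04 0 0 0 -0.1 1; -0.016 -0.04 0 0 0 -0.142 1; -0.016 -0.04 0 0 0 0 1; -0.016 -0.04 0 0 0 0 1; -0.016 -0.04 0 0 0 0 1; -0.016 -0.026 0 0 0 0 1; 0 0 0 0 0 0 1"

```text
clock: 9.9
position: [0.5144, -0.4449, 0.2306]
orientation: [-1.512, -2.754, 0.007]
contact_force: [-0.8, -0.4, 0.4]
width: 0.0855
finger_force: 0.0
```

```bash
python3 c.py caddy_round 0.006; python3 -c "
from scipy.spatial.transform import Rotation as R
from h import *
s=robot.read_state();y=R.from_rotvec(s['orientation']).as_matrix();print(y[:,2],np.degrees(np.arctan2(y[1,1],y[0,1])),s['joint_pos'].round(2));snap('top','t1.png')"
```

```text
[ 0.5144 -0.4449  0.2306] [-0.8 -0.4  0.4]
caddy_round ['top'] [ 0.677  -0.0136] yaw 11.3 iou 0.969
caddy_round ['side'] [ 0.6812 -0.0145] yaw -5.5 iou 0.193
caddy_round ['top', 'side'] [ 0.6773 -0.0135] yaw 3.3 iou 0.579
[ 6.34272419e-04  1.15208152e-03 -9.99999135e-01] 33.054469548369376 [ 0.4   0.61  0.36  1.47 -0.23  1.11  1.38]
```

>>> drive_tool --commands "0 0 -0.03 0 0 0 1; 0 0 -0.03 0 0 0 1; 0 0 -0.02 0 0 0 1; 0 0 0 0 0 0 1; 0 0 0 0 0 0 1"

```text
clock: 10.65
position: [0.5201, -0.4381, 0.1508]
orientation: [1.498, 2.761, 0.0]
contact_force: [0.2, -0.5, 0.6]
width: 0.0857
finger_force: 0.0
```

>>> drive_tool --commands "-0.006 0 -0.01 0 0 0 1; 0 0 -0.03 0 0 0 1; 0 0 -0.03 0 0 0 1; 0 0 -0.03 0 0 0 1; 0 0 -0.014 0 0 0 1; 0 0 0 0 0 0 1; 0 0 0 0 0 0 0; 0 0 0 0 0 0 0; 0 0 0 0 0 0 0; 0 0 0 0 0 0 0"

```text
clock: 11.65
position: [0.5144, -0.4402, 0.0386]
orientation: [1.499, 2.757, -0.001]
contact_force: [-0.3, -0.3, 7.2]
width: 0.0593
finger_force: 65.7
```

>>> drive_tool --commands "0 0 0.02 0 0 0 0; 0 0 0.04 0 0 0 0; 0 0 0.04 0 0 0 0; 0 0 0.03 0 0 0 0; -0.003 0.015 0.015 0 0 0 0; -0.006 0.03 0 0 0 -0.03 0; -0.006 0.03 0 0 0 -0.03 0; -0.006 0.03 0 0 0 -0.03 0; -0.006 0.03 0 0 0 -0.03 0; -0.006 0.03 0 0 0 -0.03 0"

```text
clock: 12.65
position: [0.4797, -0.2725, 0.1817]
orientation: [1.705, 2.639, 0.001]
contact_force: [0.6, 0.8, -2.6]
width: 0.0595
finger_force: 65.6
```

>>> drive_tool --commands "-0.006 0.03 0 0 0 -0.03 0; -0.006 0.03 0 0 0 -0.03 0; -0.006 0.03 0 0 0 -0.03 0; -0.006 0.03 0 0 0 -0.03 0; -0.006 0.03 0 0 0 -0.028 0; -0.006 0.03 0 0 0 0 0; -0.006 0.03 0 0 0 0 0; -0.006 0.03 0 0 0 0 0; -0.006 0.03 0 0 0 0 0; -0.006 0.03 0 0 0 0 0"

```text
clock: 13.65
position: [0.4198, 0.0274, 0.1818]
orientation: [1.893, 2.506, 0.002]
contact_force: [1.0, 0.4, -2.8]
width: 0.0593
finger_force: 65.7
```

>>> drive_tool --commands "-0.006 0.03 0 0 0 0 0; -0.006 0.03 0 0 0 0 0; -0.006 0.03 0 0 0 0 0; -0.006 0.03 0 0 0 0 0; -0.004 0.03 0 0 0 0 0; -0.004 0.03 0 0 0 0 0; -0.004 0.03 0 0 0 0 0; -0.002 0.02 0 0 0 0 0; -0.001 0.01 0 0 0 0 0; 0 0 0 0 0 0 0"

```text
clock: 14.65
position: [0.381, 0.2671, 0.1815]
orientation: [-1.891, -2.509, -0.001]
contact_force: [0.6, 0.0, -2.2]
width: 0.0592
finger_force: 65.7
```

>>> drive_tool --commands "0 0 -0.02 0 0 0 0; 0 0 -0.03 0 0 0 0; 0 0 -0.03 0 0 0 0; 0 0 -0.02 0 0 0 0; 0 0 0 0 0 0 0; 0 0 0 0 0 0 0"

```text
clock: 15.25
position: [0.3817, 0.265, 0.0817]
orientation: [1.895, 2.505, -0.001]
contact_force: [0.6, -0.4, -2.9]
width: 0.0593
finger_force: 65.5
```

```bash
python3 -c "
from h import *;z=robot.read_state()['position'][2]-.0386
import subprocess;print(subprocess.run(['python3','c.py','caddy_square',str(z)],capture_output=True,text=True).stdout)"; python3 -c "
from scipy.spatial.transform import Rotation as R
from h import *
s=robot.read_state();y=R.from_rotvec(s['orientation']).as_matrix();print(np.degrees(np.arctan2(y[1,1],y[0,1])));snap('side','s2.png')"
```

```text
[0.3817 0.265  0.0817] [ 0.6 -0.4 -2.9]
caddy_square ['top'] [0.3957 0.2368] yaw 35.3 iou 0.348

15.852122883552159
```

View pics/s2.png

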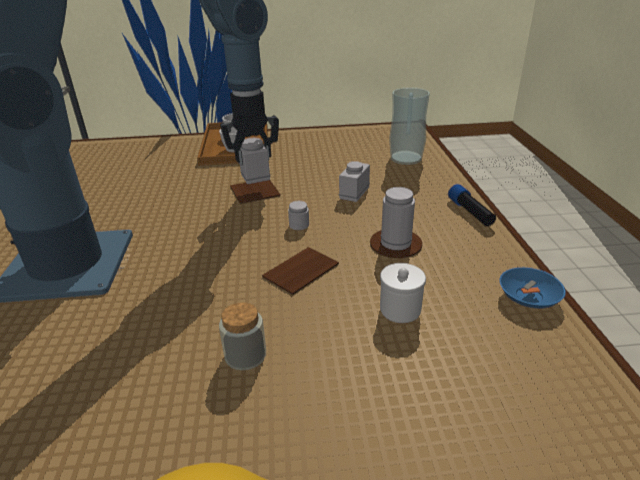

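>>> drive_tool --commands "-0.003 0.008 -0.01 0 0 0 0; -0.002 0.006 -0.01 0 0 0 0; 0 0 -0.01 0 0 0 0; 0 0 0 0 0 0 0; 0 0 0 0 0 0 0; 0 0 0 0 0 0 0"

```text
clock: 16.1
position: [0.3764, 0.28, 0.0513]
orientation: [1.894, 2.506, -0.0]
contact_force: [1.3, 0.9, -3.1]
width: 0.0597
finger_force: 65.6
```

>>> drive_tool --commands "0.0005 -0.0005 -0.003 0 0 0 0; 0 0 -0.002 0 0 0 0; 0 0 -0.002 0 0 0 0; 0 0 0 0 0 0 0; 0 0 0 0 0 0 0"

```text
clock: 16.6
position: [0.3768, 0.2797, 0.0445]
orientation: [-1.894, -2.507, -0.0]
contact_force: [-1.1, -0.5, 3.5]
width: 0.0594
finger_force: 66.1
```

>>> drive_tool --commands "0 0 0 0 0 0 1; 0 0 0 0 0 0 1; 0 0 0 0 0 0 1; 0 0 0 0 0 0 1; 0 0 0.03 0 0 0 1; 0 0 0.04 0 0 0 1; 0 0 0.04 0 0 0 1; 0 0 0.03 0 0 0 1; 0.02 -0.004 0.01 0 0 -0.09 1; 0.03 -0.006 0 0 0 -0.09 1"

```text
clock: 17.6
position: [0.427, 0.2712, 0.1965]
orientation: [-2.111, -2.325, -0.006]
contact_force: [1.3, 0.9, 0.0]
width: 0.085
finger_force: 0.0
```

>>> drive_tool --commands "0.03 -0.006 0 0 0 -0.09 1; 0.03 -0.006 0 0 0 -0.09 1; 0.03 -0.006 0 0 0 -0.09 1; 0.03 -0.006 0 0 0 -0.09 1; 0.03 -0.006 0 0 0 -0.09 1; 0.03 -0.006 0 0 0 -0.09 1; 0.022 0 0 0 0 -0.09 1; 0 0 0 0 0 0 1; 0 0 0 0 0 0 1"

```text
clock: 18.5
position: [0.6282, 0.2336, 0.1937]
orientation: [-2.727, -1.56, 0.002]
contact_force: [-0.4, -0.4, -0.4]
width: 0.085
finger_force: 0.0
```

```bash
python3 c.py caddy_square 0.006; python3 -c "
from scipy.spatial.transform import Rotation as R
from h import *
s=robot.read_state();y=R.from_rotvec(s['orientation']).as_matrix();print(np.degrees(np.arctan2(y[1,1],y[0,1])))
im=snap('top','t3.png');cv2.imwrite('pics/t3c.png',cv2.resize(im[100:380,80:400,::-1],None,fx=2,fy=2))"
```

```text
[0.6282 0.2336 0.1937] [-0.4 -0.4 -0.4]
caddy_square ['top'] [0.3835 0.2577] yaw 16.1 iou 0.508
caddy_square ['side'] [0.3774 0.2785] yaw 18.3 iou 0.955
caddy_square ['top', 'side'] [0.3776 0.2781] yaw 16.4 iou 0.725
-30.45360476138587
```

View pics/t3c.png

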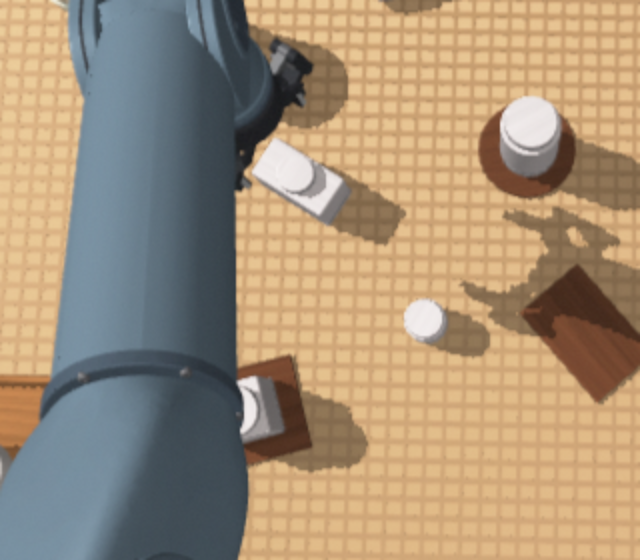

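The crop shows the square caddy sitting on its mat near (255,410), partly hidden by the arm. The round caddy is on its mat at (527,140), and the gripper is above the oblong caddy at (300,180). Descending to grasp.

>>> drive_tool --commands "0 0 -0.03 0 0 0 1; 0 0 -0.04 0 0 0 1; 0 0 -0.04 0 0 0 1; 0 0 -0.03 0 0 0 1; 0 0 -0.02 0 0 0 1; 0 0 -0.009 0 0 0 1; 0 0 0 0 0 0 0; 0 0 0 0 0 0 0; 0 0 0 0 0 0 0; 0 0 0 0 0 0 0"

```text
clock: 19.75
position: [0.63, 0.2342, 0.0271]
orientation: [2.728, 1.558, 0.005]
contact_force: [-0.6, -0.8, 6.3]
width: 0.0473
finger_force: 62.8
```

>>> drive_tool --commands "0 0 0 0 0 0 0; 0 0 0 0 0 0 0"

```text
clock: 19.95
position: [0.6299, 0.2343, 0.0271]
orientation: [2.728, 1.558, 0.004]
contact_force: [-1.0, 0.5, 6.9]
width: 0.0475
finger_force: 62.8
```

>>> drive_tool --commands "0 0 0.02 0 0 0 0; 0 0 0.04 0 0 0 0; 0 0 0.04 0 0 0 0; 0 0 0.02 0 0 0 0; -0.007 -0.014 0.01 0 0 -0.03 0; -0.014 -0.029 0 0 0 -0.04 0; -0.014 -0.029 0 0 0 -0.04 0; -0.014 -0.029 0 0 0 -0.04 0; -0.014 -0.029 0 0 0 -0.04 0; -0.014 -0.029 0 0 0 -0.04 0"

```text
clock: 20.95
position: [0.5493, 0.0723, 0.1544]
orientation: [-2.891, -1.229, 0.004]
contact_force: [0.5, -0.9, -1.7]
width: 0.0476
finger_force: 62.2
```

>>> drive_tool --commands "-0.014 -0.029 0 0 0 -0.04 0; -0.014 -0.029 0 0 0 -0.04 0; -0.014 -0.029 0 0 0 0 0; -0.014 -0.029 0 0 0 0 0; -0.014 -0.025 -0.02 0 0 0 0; -0.009 -0.016 -0.03 0 0 0 0; 0 0 -0.03 0 0 0 0; 0 0 -0.02 0 0 0 0; 0 0 0 0 0 0 0; 0 0 0 0 0 0 0"

```text
clock: 21.95
position: [0.4716, -0.0829, 0.0553]
orientation: [-2.936, -1.116, 0.003]
contact_force: [0.3, -0.7, -1.6]
width: 0.0474
finger_force: 62.1
```

```bash
python3 c.py caddy_oblong 0.0236;  python3 -c "
from scipy.spatial.transform import Rotation as R
from h import *
s=robot.read_state();y=R.from_rotvec(s['orientation']).as_matrix();print(s['position'],np.degrees(np.arctan2(y[1,1],y[0,1])))"
```

```text
[ 0.4716 -0.0829  0.0553] [ 0.3 -0.7 -1.6]
caddy_oblong ['side'] [ 0.4711 -0.08  ] yaw 43.1 iou 0.732
[ 0.47337279 -0.08236715  0.05631158] -48.297299347989636
```

>>> drive_tool --commands "0.0005 0.001 -0.01 0 0 0 0; 0 0 -0.008 0 0 0 0; 0 0 -0.003 0 0 0 0; 0 0 -0.002 0 0 0 0; 0 0 0 0 0 0 0; 0 0 0 0 0 0 0"

```text
clock: 22.75
position: [0.4725, -0.0811, 0.033]
orientation: [-2.934, -1.117, 0.001]
contact_force: [-6.3, 1.1, 18.0]
width: 0.0474
finger_force: 64.5
```

>>> drive_tool --commands "0 0 0.001 0 0 0 0; 0 0 0 0 0 0 1; 0 0 0 0 0 0 1; 0 0 0 0 0 0 1; 0 0 0 0 0 0 1; 0 0 0.03 0 0 0 1; 0 0 0.04 0 0 0 1; 0 0 0.04 0 0 0 1; 0 0.02 0.02 0 0 0.1 1; 0.001 0.03 0 0 0 0.1 1"

```text
clock: 23.75
position: [0.4762, -0.0326, 0.1662]
orientation: [2.807, 1.405, 0.008]
contact_force: [0.5, 0.1, -0.9]
width: 0.0857
finger_force: 0.0
```

>>> drive_tool --commands "0.002 0.03 0 0 0 0.1 1; 0.002 0.03 0 0 0 0.1 1; 0.002 0.03 0 0 0 0.1 1; 0 0.025 0 0 0 0 1; 0 0.011 0 0 0 0 1; 0 0 0 0 0 0 1; 0 0 0 0 0 0 1"

```text
clock: 24.45
position: [0.4801, 0.0933, 0.1632]
orientation: [2.569, 1.808, -0.001]
contact_force: [-0.4, -0.8, 0.0]
width: 0.0855
finger_force: 0.0
```

```bash
python3 c.py caddy_oblong 0.006; python3 c.py caddy_square .006; python3 -c "
from fit import *
g={'tin_small':(.48,.095)};look(['tin_small'],g)
im=snap('top','t4.png');cv2.imwrite('pics/t4c.png',cv2.resize(im[100:380,150:470,::-1],None,fx=2,fy=2))
print(robot.read_state()['position'])"
```

```text
[0.4801 0.0933 0.1632] [-0.4 -0.8  0. ]
caddy_oblong ['top'] [ 0.4726 -0.0807] yaw 42.1 iou 0.952
caddy_oblong ['side'] [ 0.4735 -0.0851] yaw 45.0 iou 0.951
caddy_oblong ['top', 'side'] [ 0.4731 -0.0818] yaw 42.3 iou 0.936
[0.4803 0.0933 0.1633] [ 0.1  0.1 -0.1]
caddy_square ['top'] [0.378  0.2814] yaw 16.1 iou 0.948
caddy_square ['side'] [0.377  0.2794] yaw 14.1 iou 0.929
caddy_square ['top', 'side'] [0.3778 0.2819] yaw 15.5 iou 0.933
tin_small ['side'] [0.4788 0.091 ] yaw 9.0 iou 0.941
[0.48021022 0.09467405 0.16329396]
```

View pics/t4c.png

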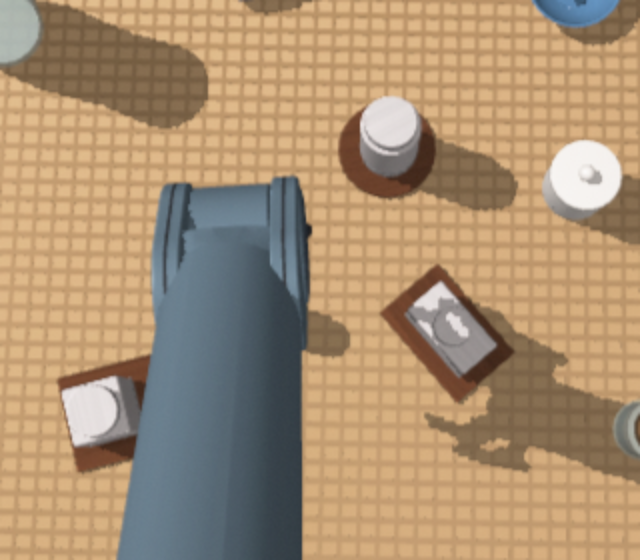

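The crop shows all three caddies centred and aligned on their mats: square (100,410), round (390,140), oblong (452,330). Now the tin.

>>> drive_tool --commands "0 0 -0.03 0 0 0 1; 0 0 -0.04 0 0 0 1; 0 0 -0.04 0 0 0 1; 0 0 -0.03 0 0 0 1; 0 0 -0.014 0 0 0 1; 0 0 0 0 0 0 1; 0 0 0 0 0 0 0; 0 0 0 0 0 0 0; 0 0 0 0 0 0 0; 0 0 0 0 0 0 0"

```text
clock: 26.1
position: [0.4811, 0.0951, 0.0109]
orientation: [2.568, 1.81, 0.003]
contact_force: [-1.9, 0.1, 9.9]
width: 0.0444
finger_force: 60.0
```

>>> drive_tool --commands "0 0 0 0 0 0 0; 0 0 0 0 0 0 0"

```text
clock: 26.3
position: [0.4811, 0.0951, 0.0109]
orientation: [2.568, 1.81, 0.004]
contact_force: [-3.4, -0.1, 9.4]
width: 0.0443
finger_force: 60.0
```

>>> drive_tool --commands "0 0 0.02 0 0 0 0; 0 0 0.04 0 0 0 0; 0 0 0.04 0 0 0 0; 0 0 0.03 0 0 0 0; -0.007 0.012 0.01 0 0 0.03 0; -0.014 0.025 0 0 0 0.05 0; -0.014 0.025 0 0 0 0.05 0; -0.014 0.025 0 0 0 0.05 0; -0.014 0.025 0 0 0 0.05 0; -0.014 0.025 0 0 0 0.05 0"

```text
clock: 27.3
position: [0.4015, 0.2331, 0.1491]
orientation: [-2.286, -2.154, 0.001]
contact_force: [0.4, -0.6, -0.8]
width: 0.0442
finger_force: 61.4
```

>>> drive_tool --commands "-0.014 0.025 0 0 0 0 0; -0.009 0.016 0 0 0 0 0; -0.003 0.007 0 0 0 0 0; 0 0 0 0 0 0 0; 0 0 0 0 0 0 0; 0 0 0 0 0 0 0"

```text
clock: 27.9
position: [0.3777, 0.2785, 0.1492]
orientation: [2.292, 2.148, -0.001]
contact_force: [0.4, 0.3, -0.2]
width: 0.0446
finger_force: 61.4
```

```bash
python3 -c "
from fit import *
s=robot.read_state();print(s['position'])
look(['tin_small','caddy_square'],{'tin_small':(.378,.281),'caddy_square':(.378,.281)},{'tin_small':s['position'][2]-.0109,'caddy_square':.006},yaws={'caddy_square':[.277]})
im=snap('side','s5.png');cv2.imwrite('pics/s5c.png',cv2.resize(im[90:240,170:370,::-1],None,fx=4,fy=4))"
```

```text
[0.37773142 0.27846848 0.14924095]
tin_small ['top'] [0.3779 0.2587] yaw 19.7 iou 0.385
tin_small ['side'] [0.3799 0.2659] yaw 25.1 iou 0.950
tin_small ['top', 'side'] [0.3795 0.2656] yaw 13.8 iou 0.667
caddy_square ['top'] [0.378  0.2787] yaw 17.5 iou 0.518
caddy_square ['side'] [0.3777 0.2746] yaw 13.2 iou 0.924
caddy_square ['top', 'side'] [0.3779 0.2752] yaw 13.6 iou 0.717
```

View pics/s5c.png

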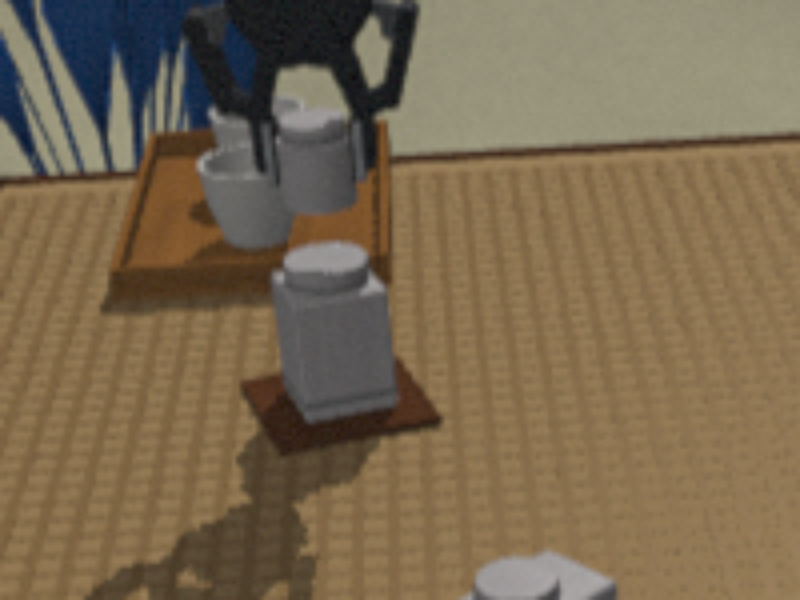

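The side crop shows the tin held upright at (318,160), above the square caddy's cap at (327,265). I'll lower it slowly and watch the force.

>>> drive_tool --commands "0 0.002 -0.01 0 0 0 0; 0 0 -0.01 0 0 0 0; 0 0 -0.006 0 0 0 0; 0 0 0 0 0 0 0; 0 0 0 0 0 0 0; 0 0 0 0 0 0 0"

```text
clock: 28.85
position: [0.3774, 0.2817, 0.1234]
orientation: [2.29, 2.15, 0.0]
contact_force: [0.3, 0.8, -0.3]
width: 0.0446
finger_force: 61.4
```

>>> drive_tool --commands "0 0 -0.003 0 0 0 0; 0 0 -0.002 0 0 0 0; 0 0 0 0 0 0 0; 0 0 0 0 0 0 0"

```text
clock: 29.25
position: [0.3771, 0.2816, 0.1182]
orientation: [2.29, 2.15, -0.0]
contact_force: [0.1, 0.2, -0.2]
width: 0.0444
finger_force: 61.4
```

>>> drive_tool --commands "0.0005 -0.001 -0.002 0 0 0 0; 0 0 -0.001 0 0 0 0; 0 0 0 0 0 0 0; 0 0 0 0 0 0 0"

```text
clock: 29.65
position: [0.3777, 0.2806, 0.1152]
orientation: [2.29, 2.15, -0.0]
contact_force: [-1.1, -0.3, -1.2]
width: 0.0447
finger_force: 61.4
```

```bash
python3 -c "
from h import *
im=snap('side','s6.png');cv2.imwrite('pics/s6c.png',cv2.resize(im[100:220,190:330,::-1],None,fx=5,fy=5,interpolation=cv2.INTER_CUBIC))"
```

```text
(no output)
```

View pics/s6c.png

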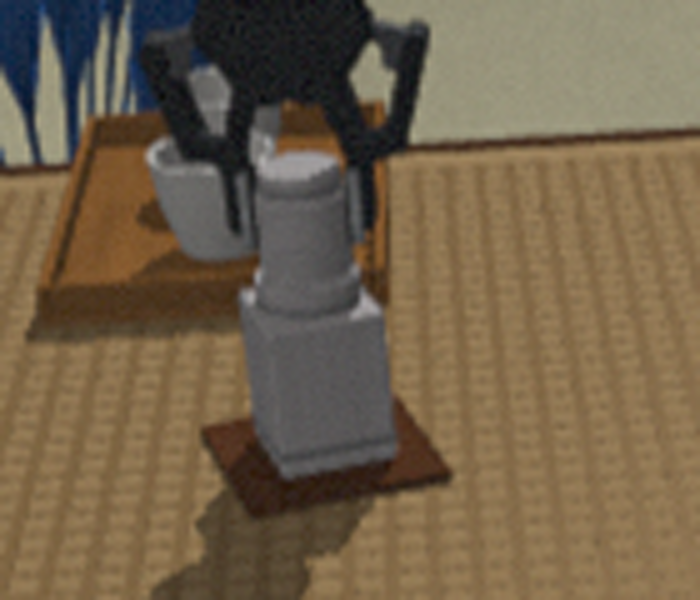

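The tin is just above the cap and laterally centred: tin at about (306,270), cap at about (303,290).

>>> drive_tool --commands "0 0 -0.001 0 0 0 0; 0 0 -0.001 0 0 0 0; 0 0 0 0 0 0 0; 0 0 0 0 0 0 0"

```text
clock: 30.1
position: [0.3777, 0.2806, 0.1133]
orientation: [2.29, 2.15, -0.0]
contact_force: [0.1, -0.5, -0.6]
width: 0.0445
finger_force: 61.4
```

>>> drive_tool --commands "0 0 -0.001 0 0 0 0; 0 0 0 0 0 0 0; 0 0 0 0 0 0 0"

```text
clock: 30.4
position: [0.3777, 0.2806, 0.1123]
orientation: [2.29, 2.15, -0.0]
contact_force: [-0.3, 0.7, 0.2]
width: 0.0446
finger_force: 61.4
```

>>> drive_tool --commands "0 0 -0.001 0 0 0 0; 0 0 0 0 0 0 0; 0 0 0 0 0 0 0"

```text
clock: 30.7
position: [0.3779, 0.2808, 0.1119]
orientation: [-2.29, -2.15, -0.001]
contact_force: [-2.1, -1.6, 9.1]
width: 0.0444
finger_force: 62.6
```

>>> drive_tool --commands "0 0 0 0 0 0 1; 0 0 0 0 0 0 1; 0 0 0 0 0 0 1; 0 0 0 0 0 0 1; 0 0 0.015 0 0 0 1; 0 0 0.03 0 0 0 1; 0 0 0.04 0 0 0 1; 0 0 0.03 0 0 0 1; 0.02 -0.02 0 0 0 0 1; 0.02 -0.04 0 0 0 0 1"

```text
clock: 31.7
position: [0.4185, 0.2234, 0.2275]
orientation: [-2.283, -2.157, -0.006]
contact_force: [0.6, -0.5, 0.5]
width: 0.0856
finger_force: 0.0
```

>>> drive_tool --commands "0.02 -0.04 0 0 0 0 1; 0.02 -0.04 0 0 0 0 1; 0.01 -0.04 0 0 0 0 1; 0.01 -0.04 0 0 0 0 1; 0 -0.04 0 0 0 0 1; 0 -0.04 0 0 0 0 1; 0 -0.04 0 0 0 0 1; 0 -0.04 0 0 0 0 1; 0 -0.02 0 0 0 0 1; 0 0 0 0 0 0 1"

```text
clock: 32.7
position: [0.4772, -0.123, 0.2264]
orientation: [2.296, 2.143, -0.001]
contact_force: [0.1, 0.1, -0.8]
width: 0.0855
finger_force: 0.0
```

```bash
python3 -c "
from fit import *
g={'tin_small':(.378,.281),'caddy_square':(.378,.281),'caddy_round':(.677,-.013),'mat_square':(.377,.28)}
look(list(g),g,{'tin_small':.101,'caddy_square':.006,'caddy_round':.006},yaws={'caddy_square':[.277],'mat_square':[.277]})
im=snap('top','t7.png');cv2.imwrite('pics/t7c.png',cv2.resize(im[150:380,140:480,::-1],None,fx=2.3,fy=2.3))
im=snap('side','s7.png');cv2.imwrite('pics/s7c.png',cv2.resize(im[90:390,170:470,::-1],None,fx=2,fy=2))"
```

```text
tin_small ['top'] [0.379  0.2794] yaw 6.0 iou 0.931
tin_small ['side'] [0.3786 0.2694] yaw 9.5 iou 0.723
tin_small ['top', 'side'] [0.3788 0.2786] yaw 2.9 iou 0.798
caddy_square ['top'] [0.378  0.2815] yaw 14.9 iou 0.494
caddy_square ['side'] [0.3773 0.2765] yaw 14.2 iou 0.852
caddy_square ['top', 'side'] [0.3775 0.2799] yaw 14.3 iou 0.667
caddy_round ['top'] [ 0.6773 -0.0135] yaw 7.0 iou 0.964
caddy_round ['side'] [ 0.6781 -0.0155] yaw 11.8 iou 0.942
caddy_round ['top', 'side'] [ 0.6776 -0.0136] yaw 35.7 iou 0.948
mat_square ['top'] [0.3773 0.2795] yaw 15.5 iou 0.504
```

View pics/t7c.png

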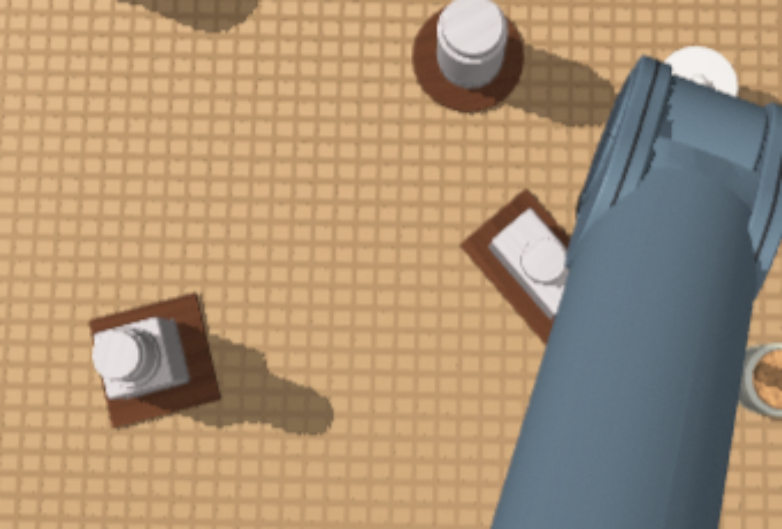

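View pics/s7c.png

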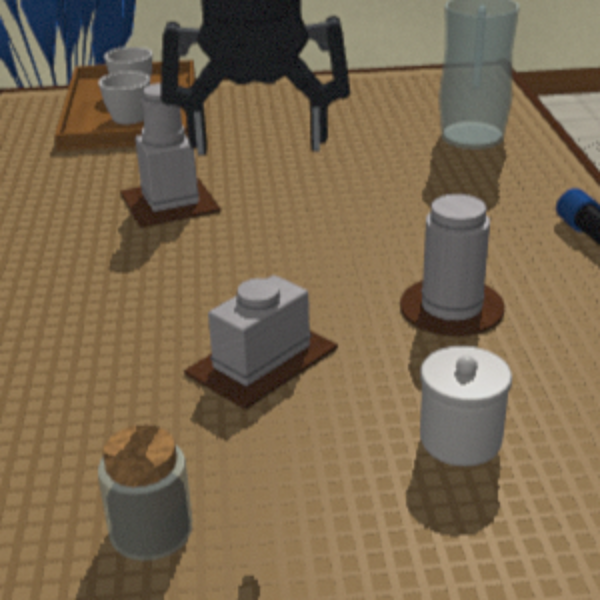

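The top crop shows the tin stacked on the square caddy at (125,355). The side crop shows every caddy upright and on its mat, with both jars untouched and the gripper clear.

```bash
python3 -c "
from cell import robot
print(robot.finish_job())"
```

```text
the job is handed in; nothing more can be done
None
```

The job is handed in: the three caddies stand on their mats, the square and oblong ones lined up, with the tin on the square caddy's cap. By my camera measurements each is within about 2 mm of centre, and the ceramic and glass jars were left where they stood.

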